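# Take the backup battery out of an operator console and put it on charge

### The arm

A 7-joint arm with a two-finger parallel gripper is mounted at the origin on the work surface. World frame = base frame: x ahead of the robot, y to its left, z up, the work surface at z = 0. Lengths are in m, angles in rad, forces in N, time in s.
With the tool pointing down it reaches from about 0.425 to 0.875 m from the base axis. Payload 4.7 kg.
Tool frame: the origin (TCP) lies midway between the tips of the shut fingers; the grasp point (between the pads) lies 19 mm behind it (ctrl.grip_point_offset is the distance from the TCP to the grasp point, in m); z points along the fingers, y is the line along which they close (so a half turn about z gives the same grasp; the last joint's range is limited). The gripper opens to 87 mm and grips with 3 to 60 N. Pads are 19 mm wide; open, the fingers measure 117 mm over their backs; the gripper's body (75 mm by 190 mm) begins 51 mm behind the grasp point.
Start: joints at [-1.189, 0.321, -0.07, 1.45, 0.023, 1.371, -0.057], TCP at [0.234, 0.607, 0.223] pointing down, gripper open.
Joint ranges: [-2.86, 2.86], [-0.3, 2.09], [-1.38, 1.24], [0.06, 2.45], [-1.56, 4.7], [0.09, 2.05], [-2.69, 2.69]. Speed limits (rad/s): [2.57, 2.57, 3.14, 3.14, 3.14, 3.14, 3.14].

### API

Orientations are given as a rotation vector (axis times angle).
In Python, from bench import ctrl gives the robot as it stands. The module is installed in compiled form; this text tells all that it offers.
- The arm moves only by the shell command python3 -m handwheel 'ROWS' [OPENING] [FORCE]. ROWS is JSON, a list of rows, each an object of numbers: "x", "y", "z": the shift along the tool's x, y, z in m; "wx", "wy", "wz": the turn, a rotation vector about the tool's x, y, z in degrees. A call has 1 to 10 rows; each row is the pose to reach, as a shift and turn from the pose commanded when the call began, along the tool's axes at that moment; what a row does not reach only later rows make up. A row lasts 1/12 s, in which the tool goes at most 41.7 mm and 7.16 degrees, less where a joint would pass 70% of its speed; a pose out of reach is approached as far as the arm can. A call with a gripper value outside its range is refused whole. OPENING is the finger opening in m, from 0 to 0.087, set as the call begins (- or left out, the last holds). The fingers move at their own pace and stop on an object; FORCE is the grip in N (left out, the last holds). Time passes only in rows, so rows that repeat a pose let the fingers close. It gives the time, the measured TCP pose, the force, the opening and the grip force at its end, in the units of the state.
- ctrl.get_state(): the state, without advancing time (a new reading comes with each control period).
- ctrl.get_image(name): name is "scene" or "top" or "wrist"; returns a dict with "image" (480x640x3 uint8, red, green, blue), "K" (3x3 intrinsics, pixels), "world_to_cam" (4x4, takes a point from world to camera coordinates); the wrist camera has in their place "hand_eye" (4x4, takes a point from camera to tool coordinates, whose origin is the TCP and whose axes are the flange's). Camera axes: x right, y down, z forward; pixel columns grow to the right and rows downward; lengths in m; the calibration is good to about 2 mm. The wrist camera is an equidistant fisheye: a pixel r from the principal point sees the ray r / f radians off the axis. A picture is of the moment at which its call begins: read the wrist's pose just before it. There is no depth.
- ctrl.close_job(): hands the job in; it is judged then, once.
The state is a dict: "time": time; "joint_positions": joint angles; "qd": joint speeds; "joint_torque": joint torques, N m; "position": TCP position; "tool_rot": TCP orientation; "ft_force": force on the tool from outside, world axes, zero at the start; "torque": the same for the moment, N m; "grip_width": opening from 0.0 (shut) to 1.0 (fully open); "grip_force": force on a finger pad.
Only numpy, scipy, OpenCV 4.12 (cv2) and the standard library are available. Lean on these libraries where they do the work, as an engineer would, in place of code of your own. Each camera call takes 0.05 s, during which the arm holds its last target. There are 200 camera calls.

### The job

Change over the console's backup battery: squeeze the two side tabs of the battery cover to free it, lift the cover off and lay it flat, outer face up, in the aluminium tray. Then take the battery pack out of the open bay, set it upright, its label up, fully down in the pocket of the charging dock, and last throw the dock's lever all the way over to switch charging on. Set the cover and the pack down without dropping them, and leave the other things on the bench where they are.

Things in the scene. Friction and masses are not known exactly. Their poses are not given: they have to be found in the camera images.
- cover: Grey plastic cap on the console's sloping face: 140 mm long (x, up the slope), 56 wide (y), 34 high (z, the face's outward normal, 25 deg from vertical), open below. Origin: centre of its lower rim, on the face. Lifts off along z once both tabs are in 5 mm or more; rise 40 mm to clear the pack inside. 145 g +-20%. Held at both tabs it stays in the jaws. Laid flat, its origin is 10 mm above the support.
- tab_left (a joint): Travel (m) of the tab on the cover's +y side: 0 out, 0.006 fully in against a firm stop; spring 1.8 N at 0, 7.2 N fully in; springs out when let go.
- tab_right (a joint): The same for the tab on the cover's -y side.
- tab_left_face (a point): Middle of the outer face of the +y tab: a ribbed black plate 44 mm long (x) and 28 mm high (z), at the middle of the cover's long side, 1 to 29 mm above the console's face and 33 mm from the cover's centre line (66 mm over both tabs). Axes as the cover's. A hook below it reaches 10 mm below the cover's rim, under the edge of the bay.
- tab_right_face (a point): The same for the -y tab.
- bay (a point): Centre of the bay's opening (124 by 64 mm) in the console's sloping face, 93 mm above the bench. Axes of the console: x level to its back, z up; the face rises 25 deg along x. The fixed console is a grey flat enclosure 230 by 220 mm on a rear stand, with a black screen to the +y side of the bay; 28 mm of flat face or more beside the bay.
- pack: Battery pack: dark block 100 (x) by 36 (y) by 50 mm (z), pale label on top, 250 g +-30%. Origin: centre of its underside. Starts under the cover, loose in the bay, tilted like the cover: its underside 24 mm below the console's face, its upper 26 mm above it. Comes out along its z.
- dock_floor (a point): Centre of the floor of the dock's pocket, 10 mm above the bench; x along the pocket towards the lever, z up. The dock is a fixed white plate 232 by 84 mm; pocket 112 (x) by 48 mm (y) inside, walls 12 mm high, 5 mm thick. The pack goes in along x, either way round.
- charge_lever_tip (a point): Centre of the black ball (26 mm) on the dock's lever, a 10 mm steel rod, 70 mm from pivot to ball. The pivot is 120 mm along the dock's x and 22 mm up from dock_floor. The lever leans towards the pocket when off and swings away from it, along the dock's x, to on.
- charge_lever (a joint): Lever angle (rad): 0 off, leaning 0.5 rad towards the pocket; 1.0 fully on, leaning 0.5 rad away. Starts at 0 to 0.2, stays where left, takes about 1 N at the ball.
- tray: Shallow fixed aluminium tray, 200 (x) by 150 (y) by 14 mm high, walls and floor 4 mm thick. Origin: centre of its underside, on the bench. The cover goes in with its length along the tray's x, either way round. Tray and dock may swap sides.
- air_cylinder: Bystander: aluminium air cylinder, body 100 by 45 by 40 mm with a steel rod, lying along its y; origin under the centre of the body.
- bracket: Bystander: aluminium angle bracket 60 by 80 by 68 mm; origin under its base.
Things that resemble listed ones, but are neither listed nor needed, are in the scene too. Several things have the shape of the cover; the one meant has the colours described above.

How it is judged:
On the way, in this order (a step that is already met when the one before it is completed fails the run):
1. both side tabs are pressed in together while the cover still sits on the console (value of joint each of tab_left, tab_right above 0.0045 m and distance between cover and bay below 0.01 m), for 0.05 s.
2. the cover lies flat, outer face up, in the tray, let go, and the pack is not yet out of the bay (x of cover in the frame of tray between -0.028 and 0.028 m and y of cover in the frame of tray between -0.036 and 0.036 m and z of cover in the frame of tray below 0.02 m and angle between cover's own z axis and vertical below 0.1 rad and contact force between the fingers and cover below 0.05 N and linear speed of cover below 0.02 m/s and distance between pack and bay below 0.04 m), for 0.2 s.
3. the pack stands fully down in the dock's pocket, let go, with the lever not yet thrown (x of pack in the frame of dock_floor between -0.01 and 0.01 m and y of pack in the frame of dock_floor between -0.01 and 0.01 m and z of pack in the frame of dock_floor between -0.004 and 0.004 m and angle between pack's own z axis and vertical below 0.08 rad and contact force between the fingers and pack below 0.05 N and linear speed of pack below 0.02 m/s and value of joint charge_lever below 0.5 rad), for 0.2 s.
4. the lever is thrown over (value of joint charge_lever above 0.85 rad), for 0.1 s.
At the end, for the whole second after the job is handed in: Cover flat (0.10 rad), outer face up, in the tray, within 28 mm (x) and 36 mm (y) of its centre, origin under 20 mm above the tray's underside; pack upright (0.08 rad) within 10 mm of the pocket's centre and 4 mm of its floor; lever past 0.85 rad; both let go and at rest (x of cover in the frame of tray between -0.028 and 0.028 m and y of cover in the frame of tray between -0.036 and 0.036 m and z of cover in the frame of tray below 0.02 m and angle between cover's own z axis and vertical below 0.1 rad and x of pack in the frame of dock_floor between -0.01 and 0.01 m and y of pack in the frame of dock_floor between -0.01 and 0.01 m and z of pack in the frame of dock_floor between -0.004 and 0.004 m and angle between pack's own z axis and vertical below 0.08 rad and value of joint charge_lever above 0.85 rad and linear speed of each of cover, pack below 0.02 m/s and contact force between the fingers and cover below 0.05 N and contact force between the fingers and pack below 0.05 N); the robot touches nothing.
It fails at once if the air cylinder is moved more than 30 mm (distance of air_cylinder from where it was at the start of the episode above 0.03 m).
It fails at once if the bracket is moved more than 30 mm (distance of bracket from where it was at the start of the episode above 0.03 m).
It fails at once if the cover is dropped (falls free at over 0.5 m/s) (linear speed of cover above 0.5 m/s and contact force between the fingers and cover below 0.05 N).
It fails at once if the pack is dropped (falls free at over 0.5 m/s) (linear speed of pack above 0.5 m/s and contact force between the fingers and pack below 0.05 N).
It also fails if it takes over 64 s, if anything falls off the work surface, if the arm or the gripper's body presses on something with over 40 N, if the wrist force passes 120 N, or if a joint passes its speed limit or range.

## Working session

There is one attempt and no reset: what is moved stays moved. The work goes in short steps, Python scripts to look and compute and a shell command to move; the robot and the scene stay as the last step left them, time stands still between calls to the robot, and variables do not carry over. Pictures are saved under pics/ and viewed, at most 12 in all, crops included, and the job is handed in when it is done.

```bash
mkdir -p pics; ls; python3 - <<'E'
from bench import ctrl
import cv2,numpy as np
s=ctrl.get_state();print(s)
for n in("scene","top"):
    d=ctrl.get_image(n);cv2.imwrite(f"pics/{n}0.png",d["image"][:,:,::-1]);np.savez(f"{n}.npz",**d);print(n,d["K"],d["world_to_cam"])
E
```

```text
pics
{'time': 0.0, 'joint_positions': array([-1.1889226 ,  0.32178423, -0.07007822,  1.45168843,  0.02260317,
        1.37078016, -0.05689025]), 'qd': array([ 2.76251549e-04,  5.45912473e-06, -7.67508823e-04,  2.84168188e-03,
        1.69702039e-03,  2.95817815e-03, -4.48586143e-04]), 'joint_torque': array([ 5.34936498e-04, -4.91308880e+01, -4.03681230e-01, -3.12528706e+01,
       -6.39529293e-02,  4.37462667e-02,  1.75230630e-04]), 'position': array([0.23355272, 0.60599799, 0.22147989]), 'tool_rot': array([-5.74349113e-01, -3.08839964e+00,  2.91824880e-03]), 'ft_force': array([ 1.09573433, -0.17306526, -0.67825021]), 'torque': array([-0.01075231, -0.02192331,  0.03416888]), 'grip_force': 0.0, 'grip_width': 0.9979714667479771}
scene [[590.25446274   0.         318.31374281]
 [  0.         590.25446274 243.42148162]
 [  0.           0.           1.        ]] [[-0.88533945  0.46472726  0.01423465  0.4729705 ]
 [ 0.26448904  0.52857812 -0.80662923 -0.08423851]
 [-0.38238672 -0.71037578 -0.59088633  1.35458134]
 [ 0.          0.          0.          1.        ]]
top [[500.40855947   0.         323.20405459]
 [  0.         500.40855947 235.14378564]
 [  0.           0.           1.        ]] [[ 1.71679847e-02 -9.99737800e-01  1.51523098e-02  4.66457554e-05]
 [-9.96096268e-01 -1.84139173e-02 -8.63316383e-02  5.75523185e-01]
 [ 8.65880155e-02 -1.36110190e-02 -9.96151221e-01  9.63600464e-01]
 [ 0.00000000e+00  0.00000000e+00  0.00000000e+00  1.00000000e+00]]
```

View pics/scene0.png

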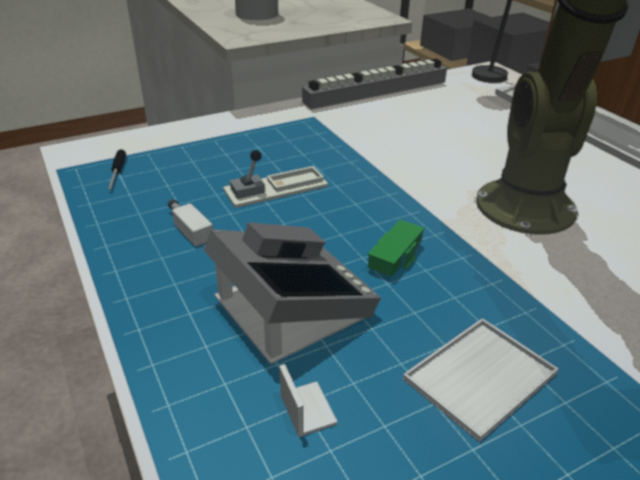

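View pics/top0.png

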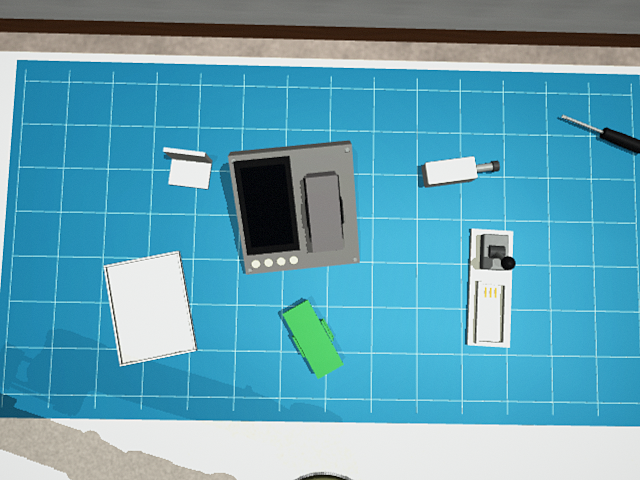

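The scene picture shows a grey cover on the console (about 285,240), the dock (275,185), the tray (480,375) and a green decoy (397,247). In the top picture the cover's top is at about (323,212), the tray at (150,308), the dock at (490,288) with its ball at (508,263), the bracket at (188,168) and the cylinder at (452,170).

```bash
cat > h.py <<'E'
import numpy as np,cv2
from scipy.spatial.transform import Rotation as R
def ray(d,p):
    T=d["world_to_cam"];v=np.linalg.inv(d["K"])@[p[0],p[1],1]
    return -T[:3,:3].T@T[:3,3], T[:3,:3].T@v
def onz(d,p,z):
    c,v=ray(d,p);return c+v*(z-c[2])/v[2]
def proj(d,P):
    T=d["world_to_cam"];q=d["K"]@(T[:3,:3]@P+T[:3,3]);return q[:2]/q[2]
def rot(zdir,ydir):
    z=np.array(zdir)/np.linalg.norm(zdir);y=np.array(ydir)-np.dot(ydir,z)*z;y/=np.linalg.norm(y)
    return R.from_matrix(np.c_[np.cross(y,z),y,z])
def rel(s,pos,r):
    "shift (mm) and turn (deg) in the tool frame, from state s to TCP pos / rotation r"
    r0=R.from_rotvec(s["tool_rot"])
    return np.round(r0.inv().apply(pos-s["position"])*1000,1),np.round((r0.inv()*r).as_rotvec(degrees=True),2)
E
python3 - <<'E'
from h import *
t=np.load("top.npz");s=np.load("scene.npz")
im=t["image"];hsv=cv2.cvtColor(im,cv2.COLOR_RGB2HSV)
blue=cv2.inRange(hsv,(90,110,40),(115,255,255))
m=cv2.bitwise_not(blue);m=cv2.morphologyEx(m,cv2.MORPH_OPEN,np.ones((5,5)))
m[:65]=0;m[415:]=0
cs,_=cv2.findContours(m,cv2.RETR_EXTERNAL,cv2.CHAIN_APPROX_NONE)
for c in cs:
    if 500<cv2.contourArea(c)<30000:
        r=cv2.minAreaRect(c);print("rect",np.round(r[0],1),np.round(r[1],1),round(r[2],1),cv2.contourArea(c))
        for z in(0,.014,.022):
            b=np.array([onz(t,p,z)[:2] for p in cv2.boxPoints(r)]);print("  z",z,b.round(3).tolist(),"c",b.mean(0).round(4),"sides",np.linalg.norm(b[1]-b[0]).round(3),np.linalg.norm(b[2]-b[1]).round(3))
print(hsv[212,315:330:5],hsv[160,300],hsv[230,350],hsv[300,487],hsv[340,470])
cv2.imwrite("pics/c1.png",np.hstack([cv2.resize(im[130:285,215:375,::-1],None,fx=2.6,fy=2.6,interpolation=2),cv2.resize(im[220:355,450:530,::-1],None,fx=4,fy=2.985,interpolation=2)[:403]]))
E
```

```text
rect [313.4 338.6] [76.  38.1] 61.4 2336.5
  z 0 [[0.417, 0.096], [0.455, 0.03], [0.324, -0.044], [0.288, 0.021]] c [0.3711 0.026 ] sides 0.076 0.15
  z 0.014 [[0.418, 0.095], [0.455, 0.03], [0.327, -0.043], [0.291, 0.022]] c [0.3727 0.026 ] sides 0.075 0.148
  z 0.022 [[0.419, 0.095], [0.455, 0.03], [0.328, -0.043], [0.292, 0.022]] c [0.3737 0.026 ] sides 0.074 0.147
rect [149.4 307.9] [103.7  80.4] 79.7 7953.0
  z 0 [[0.511, 0.455], [0.543, 0.298], [0.342, 0.253], [0.312, 0.407]] c [0.4268 0.3533] sides 0.16 0.206
  z 0.014 [[0.511, 0.449], [0.542, 0.294], [0.344, 0.25], [0.314, 0.402]] c [0.4277 0.3487] sides 0.157 0.203
  z 0.022 [[0.511, 0.445], [0.542, 0.292], [0.345, 0.248], [0.315, 0.399]] c [0.4282 0.3461] sides 0.156 0.202
rect [490.6 287.6] [ 45.1 118.1] 2.1 4952.0
  z 0 [[0.361, -0.279], [0.598, -0.289], [0.597, -0.382], [0.359, -0.369]] c [ 0.4789 -0.3296] sides 0.237 0.092
  z 0.014 [[0.363, -0.274], [0.597, -0.285], [0.595, -0.376], [0.361, -0.364]] c [ 0.4791 -0.3247] sides 0.234 0.091
  z 0.022 [[0.364, -0.272], [0.596, -0.282], [0.594, -0.373], [0.362, -0.361]] c [ 
[... 1309 characters left out ...]
02
  z 0.014 [[0.924, 0.173], [0.943, -0.64], [0.924, -0.639], [0.905, 0.172]] c [ 0.9241 -0.2337] sides 0.813 0.019
  z 0.022 [[0.921, 0.171], [0.94, -0.635], [0.921, -0.634], [0.902, 0.171]] c [ 0.9206 -0.2316] sides 0.806 0.019
rect [  8. 162.] [ 16. 194.] 0.0 1672.0
  z 0 [[0.518, 0.655], [0.918, 0.684], [0.919, 0.651], [0.518, 0.623]] c [0.7183 0.6531] sides 0.401 0.033
  z 0.014 [[0.517, 0.646], [0.912, 0.675], [0.913, 0.642], [0.518, 0.615]] c [0.7151 0.6444] sides 0.396 0.032
  z 0.022 [[0.517, 0.641], [0.909, 0.669], [0.909, 0.637], [0.518, 0.61]] c [0.7133 0.6394] sides 0.392 0.032
[[ 20   6 135]
 [ 10   6 133]
 [  8   8 135]] [ 30   9 145] [ 34  12 144] [ 90   1 236] [ 75   2 238]
```

View pics/c1.png

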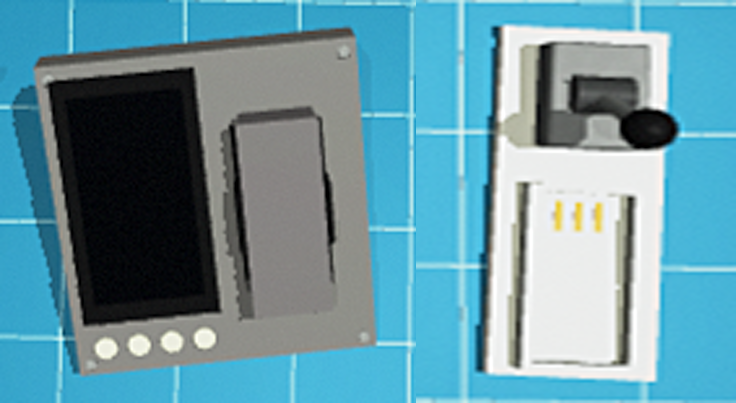

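The crop shows the cover's top face with corners near full-image pixels (305,178), (338,176), (344,250) and (311,252), with black tabs at mid-length. The console's level edges are (246,273)-(359,263) and (229,155)-(352,145). The pocket is at about (478-510, 282-342).

```bash
cat >> h.py <<'E'
def axes(yaw,tilt=np.radians(25)):
    h=np.array([np.cos(yaw),np.sin(yaw),0]);y=np.array([-np.sin(yaw),np.cos(yaw),0])
    n=np.array([0,0,1])*np.cos(tilt)-h*np.sin(tilt)
    return h*np.cos(tilt)+np.array([0,0,1])*np.sin(tilt),y,n
def plane(c,v,P,n): return c+v*np.dot(P-c,n)/np.dot(v,n)
E
python3 - <<'E'
from h import *
from bench import ctrl
t=np.load("top.npz")
px=lambda a:(215+a[0]/2.6,130+a[1]/2.6)
for a,b,z in(((80,373),(375,345),.05),((37,64),(355,38),.15)):
    v=onz(t,px(b),z)-onz(t,px(a),z);print("yaw",np.degrees(np.arctan2(v[0],-v[1])),np.linalg.norm(v))
q=[(234,124),(320,120),(336,312),(250,318)]
yaw=np.radians(5)
for it in range(4):
    X,Y,n=axes(yaw)
    C=onz(t,px(np.mean(q,0)),.093+.034*n[2])
    P=[plane(*ray(t,px(a)),C,n) for a in q];C=np.mean(P,0);C+=0
    d=(P[0]+P[1]-P[2]-P[3]);yaw=np.arctan2(*(R.from_rotvec([0,0,0]).apply(d)[[1,0]]))
print("cover yaw",np.degrees(yaw),"len",np.linalg.norm(d)/2,"wid",np.linalg.norm(P[0]-P[1]),"topc",C)
bay=C-.034*n;print("bay",bay)
s=ctrl.get_state()
r=rot(-n,-Y);r2=rot(-n,Y)
for rr in(r,r2):
    print("hover",rel(s,bay+n*.103,rr))
print(bay+n*.1)
f=lambda X_,Y_:(450+(X_-416)/4,220+Y_/2.985)
for z,k in((.01,[(492,25),(668,33),(655,380),(488,374)]),(.01,[(521,182),(632,195),(625,365),(515,365)])):
    b=np.array([onz(t,f(*a),z)[:2] for a in k]);print(b.round(3).tolist(),b.mean(0))
E
```

```text
yaw 6.417746284559802 0.21783469901349536
yaw 5.977474322801467 0.21438302894032796
cover yaw 6.435634221524541 len 0.13946555243701578 wid 0.057559127048368394 topc [0.60296994 0.00956367 0.12302149]
bay [0.61724841 0.01117425 0.09220702]
hover (array([-533.3, -437.2,   36.8]), array([-33.14,   8.23, 149.33]))
hover (array([-533.3, -437.2,   36.8]), array([ -6.09, -24.54, -27.04]))
[0.5752529  0.00643725 0.1828378 ]
[[0.596, -0.284], [0.592, -0.373], [0.361, -0.363], [0.364, -0.28]] [ 0.47809703 -0.32473303]
[[0.49, -0.297], [0.483, -0.353], [0.37, -0.348], [0.37, -0.293]] [ 0.42832056 -0.32287365]
```

```bash
python3 -m handwheel '[{"x":-0.03,"y":-0.03,"z":-0.03,"wx":-1,"wy":-4,"wz":-4},{"x":-0.06,"y":-0.055,"z":-0.04,"wx":-2,"wy":-8,"wz":-8},{"x":-0.09,"y":-0.08,"z":-0.05,"wx":-3,"wy":-12,"wz":-13},{"x":-0.12,"y":-0.11,"z":-0.05,"wx":-4,"wy":-16,"wz":-18},{"x":-0.15,"y":-0.138,"z":-0.05,"wx":-5,"wy":-20,"wz":-22},{"x":-0.18,"y":-0.165,"z":-0.05,"wx":-6.1,"wy":-24.5,"wz":-27},{"x":-0.21,"y":-0.193,"z":-0.05,"wx":-6.1,"wy":-24.5,"wz":-27},{"x":-0.24,"y":-0.22,"z":-0.05,"wx":-6.1,"wy":-24.5,"wz":-27},{"x":-0.27,"y":-0.248,"z":-0.05,"wx":-6.1,"wy":-24.5,"wz":-27},{"x":-0.3,"y":-0.275,"z":-0.05,"wx":-6.1,"wy":-24.5,"wz":-27}]' 0.087 20
python3 - <<'E'
from h import *
from bench import ctrl
s=ctrl.get_state();X,Y,n=axes(np.radians(6.35));bay=np.array([.617,.011,.0925])
print(s["joint_positions"].round(2),rel(s,bay+n*.19,rot(-n,Y)))
E
```

```text
time: 0.93
position: [0.4011, 0.2856, 0.2715]
tool_rot: [-0.151, 2.707, 0.033]
ft_force: [-0.1, 0.9, 0.5]
grip_width: 0.996
grip_force: 0.0
[-0.77 -0.3  -0.1   2.05  0.3   1.09  0.71] (array([ -91.4, -296.8,   49.5]), array([ 0.02, -0.34,  0.03]))
```

```bash
python3 -m handwheel '[{"x":-0.01,"y":-0.035,"z":0.0055},{"x":-0.02,"y":-0.07,"z":0.011},{"x":-0.03,"y":-0.105,"z":0.0165},{"x":-0.04,"y":-0.14,"z":0.022},{"x":-0.052,"y":-0.175,"z":0.028},{"x":-0.064,"y":-0.21,"z":0.034},{"x":-0.075,"y":-0.245,"z":0.04},{"x":-0.086,"y":-0.28,"z":0.046,"wy":-0.3},{"x":-0.091,"y":-0.297,"z":0.0495,"wy":-0.3},{"x":-0.091,"y":-0.297,"z":0.0495,"wy":-0.3}]'
python3 - <<'E'
from h import *
from bench import ctrl
import pickle
s=ctrl.get_state();d=ctrl.get_image("wrist");pickle.dump((s,d),open("w1.pkl","wb"))
X,Y,n=axes(np.radians(6.35));bay=np.array([.617,.011,.0925])
print(s["joint_positions"].round(2),rel(s,bay+n*.19,rot(-n,Y)),d["K"],d["hand_eye"])
cv2.imwrite("pics/w1.png",d["image"][:,:,::-1])
E
```

```text
[-0.77 -0.3  -0.1   2.05  0.3   1.09  0.71] (array([ -91.4, -296.8,   49.5]), array([ 0.02, -0.34,  0.03])) [[371.64829954   0.         317.13367536]
 [  0.         371.64829954 234.57364637]
 [  0.           0.           1.        ]] [[ 2.94580256e-04 -9.51957548e-01 -3.06229880e-01  8.54526294e-02]
 [ 9.99999773e-01  9.48479071e-05  6.67109976e-04 -8.10315719e-04]
 [-6.06015114e-04 -3.06230007e-01  9.51957360e-01 -1.63234856e-01]
 [ 0.00000000e+00  0.00000000e+00  0.00000000e+00  1.00000000e+00]]invalid input at $[0]: expected keys x, y, z, wx, wy, wz
```

View pics/w1.png

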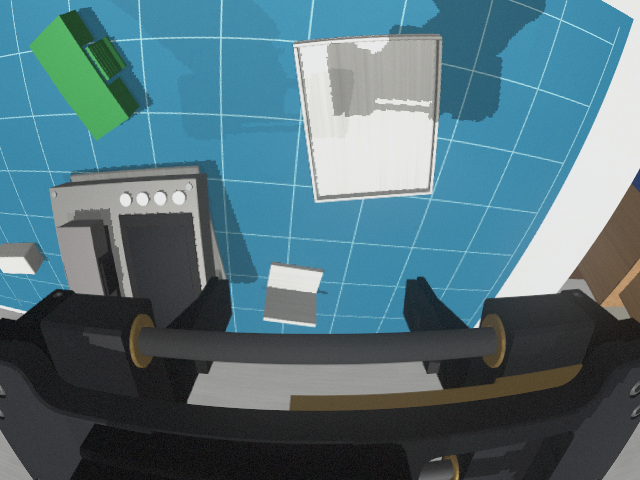

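The move was refused because every row needs all six keys, so this view is from the old pose. It shows the tray (370,120), the console (130,250) and the bracket (293,295). I'll retype the move.

```bash
python3 -m handwheel '[{"x":-0.01,"y":-0.035,"z":0.0055,"wx":0,"wy":0,"wz":0},{"x":-0.02,"y":-0.07,"z":0.011,"wx":0,"wy":0,"wz":0},{"x":-0.03,"y":-0.105,"z":0.0165,"wx":0,"wy":0,"wz":0},{"x":-0.04,"y":-0.14,"z":0.022,"wx":0,"wy":0,"wz":0},{"x":-0.052,"y":-0.175,"z":0.028,"wx":0,"wy":0,"wz":0},{"x":-0.064,"y":-0.21,"z":0.034,"wx":0,"wy":0,"wz":0},{"x":-0.075,"y":-0.245,"z":0.04,"wx":0,"wy":0,"wz":0},{"x":-0.086,"y":-0.28,"z":0.046,"wx":0,"wy":-0.3,"wz":0},{"x":-0.091,"y":-0.297,"z":0.0495,"wx":0,"wy":-0.3,"wz":0},{"x":-0.091,"y":-0.297,"z":0.0495,"wx":0,"wy":-0.3,"wz":0}]'
python3 - <<'E'
from h import *
from bench import ctrl
import pickle
s=ctrl.get_state();d=ctrl.get_image("wrist");pickle.dump((s,d),open("w2.pkl","wb"))
X,Y,n=axes(np.radians(6.35));bay=np.array([.617,.011,.0925])
print(s["joint_positions"].round(2),rel(s,bay+n*.19,rot(-n,Y)))
cv2.imwrite("pics/w2.png",d["image"][:,:,::-1])
E
```

```text
time: 1.82
position: [0.5381, -0.0066, 0.2646]
tool_rot: [-0.134, 2.703, 0.025]
ft_force: [-0.9, 0.0, 0.3]
grip_width: 0.994
grip_force: 0.0
[-0.03 -0.26  0.01  2.03 -0.04  0.93  1.67] (array([-0. ,  8.8, -0.2]), array([-0.46, -0.04, -0.59]))
```

View pics/w2.png

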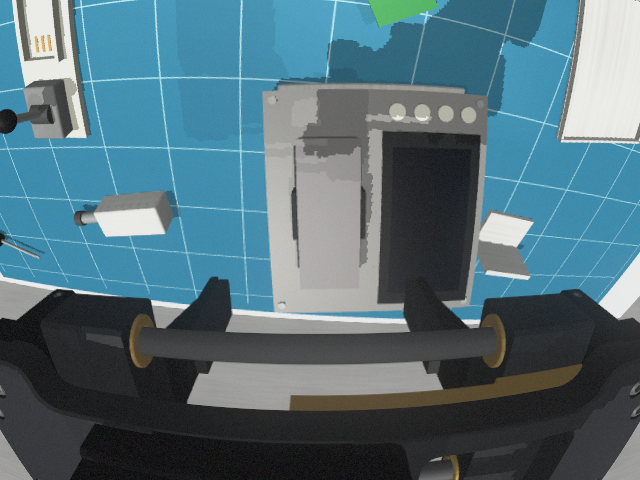

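The wrist view shows the grey cover (top face about x 302-360, y 150-289), with black tabs at (295,214) and (363,213). I'll let the arm settle and then measure the tabs.

```bash
python3 -m handwheel '[{"x":0,"y":0,"z":0,"wx":0,"wy":0,"wz":0},{"x":0,"y":0,"z":0,"wx":0,"wy":0,"wz":0},{"x":0,"y":0,"z":0,"wx":0,"wy":0,"wz":0}]'
cat >> h.py <<'E'
def wray(s,d,p):
    K=d["K"];u=np.array([(p[0]-K[0,2])/K[0,0],(p[1]-K[1,2])/K[1,1]]);th=np.linalg.norm(u)
    v=np.r_[np.sin(th)*u/max(th,1e-9),np.cos(th)]
    H=d["hand_eye"];r=R.from_rotvec(s["tool_rot"])
    return s["position"]+r.apply(H[:3,3]),r.apply(H[:3,:3]@v)
def wproj(s,d,P):
    H=d["hand_eye"];q=H[:3,:3].T@(R.from_rotvec(s["tool_rot"]).inv().apply(P-s["position"])-H[:3,3])
    th=np.arctan2(np.linalg.norm(q[:2]),q[2]);return d["K"][:2,2]+d["K"][0,0]*th*q[:2]/np.linalg.norm(q[:2])
E
python3 - <<'E'
from h import *
from bench import ctrl
import pickle
s=ctrl.get_state();d=ctrl.get_image("wrist");pickle.dump((s,d),open("w3.pkl","wb"))
X,Y,n=axes(np.radians(6.35));bay=np.array([.617,.011,.0925])
print(rel(s,bay+n*.19,rot(-n,Y)))
g=cv2.cvtColor(d["image"],cv2.COLOR_RGB2GRAY)
m=(g<60).astype(np.uint8)
_,_,st,ce=cv2.connectedComponentsWithStats(m)
for a,c in zip(st,ce):
    if 40<a[4]<3000 and a[1]<300:print(a,c.round(1))
for e,(a,b) in (("top",(-.07,.07)),):
    for x in(-.07,.07):
        for y in(-.028,.028):print(x,y,wproj(s,d,bay+n*.034+X*x+Y*y).round(1))
for y in(-.033,.033):print("tab",[wproj(s,d,bay+n*z+X*x+Y*y).round(1).tolist() for x in(-.022,.022) for z in (.001,.029)])
# edges: vertical gradients along rows at y=170..,
for r in(165,175,260,275):
    gr=g[r-2:r+3,280:385].astype(float).mean(0);print(r,gr.round().astype(int)[::2].tolist())
for c in(320,340):
    print(c,g[130:165,c-2:c+3].mean(1).round().astype(int).tolist(),g[275:300,c-2:c+3].mean(1).round().astype(int).tolist())
E
```

```text
time: 2.12
position: [0.5367, 0.0044, 0.2648]
tool_rot: [-0.154, 2.702, 0.031]
ft_force: [0.6, -0.2, 0.8]
grip_width: 1.0
grip_force: 0.0
(array([-0.2, -2.3,  0.2]), array([-0.05, -0.05,  0.16]))
[ 31 103  15  19 101] [ 39.8 110.6]
[  0 107  10  24 174] [  3.5 118.2]
-0.07 -0.028 [282.7 137.4]
-0.07 0.028 [348.4 137.6]
0.07 -0.028 [285.9 287.4]
0.07 0.028 [344.6 287.6]
tab [[281.3, 185.5], [278.4, 191.1], [282.3, 229.2], [279.6, 238.0]]
tab [[349.8, 185.7], [352.5, 191.3], [348.7, 229.4], [351.1, 238.2]]
165 [168, 137, 156, 156, 157, 155, 156, 156, 155, 155, 155, 155, 155, 153, 154, 153, 153, 153, 151, 152, 153, 153, 150, 151, 151, 150, 150, 150, 149, 151, 149, 149, 148, 147, 72, 114, 116, 117, 140, 167, 166, 164, 167, 167, 166, 60, 52, 50, 51, 51, 44, 41, 42]
175 [170, 125, 170, 168, 170, 170, 168, 168, 167, 169, 168, 168, 168, 168, 167, 166, 167, 166, 166, 165, 164, 165, 163, 158, 152, 153, 151, 150, 151, 151, 150, 150, 150, 137, 75, 118, 116, 118, 117, 137, 153, 168, 167, 167, 159, 50, 52, 54, 53, 52, 45, 42, 41]
260 [192, 191, 153, 170, 176, 177, 176, 175, 175, 174, 175, 174, 175
[... 331 characters left out ...]
 169, 169, 167, 168, 168, 167, 179, 179, 177, 178, 178, 177, 177, 176, 174, 174, 101, 63, 62, 62, 62, 55, 54, 52, 52, 52]
320 [103, 103, 103, 104, 102, 104, 85, 71, 96, 108, 109, 109, 109, 108, 104, 98, 98, 98, 98, 98, 98, 98, 99, 99, 97, 97, 106, 111, 136, 163, 162, 158, 156, 152, 152] [172, 171, 171, 171, 171, 171, 171, 170, 170, 171, 171, 170, 170, 172, 179, 185, 184, 185, 184, 184, 184, 182, 183, 184, 183]
340 [101, 102, 103, 103, 103, 103, 89, 70, 84, 96, 97, 98, 98, 97, 97, 97, 97, 98, 98, 98, 97, 97, 98, 98, 97, 102, 127, 147, 149, 149, 150, 149, 149, 149, 149] [168, 167, 168, 168, 167, 167, 167, 167, 167, 167, 168, 168, 167, 170, 178, 180, 180, 179, 179, 180, 180, 179, 179, 180, 179]
```

The projected cover corners agree with the image edges to about 1 px. Descending.

```bash
python3 -m handwheel '[{"x":0,"y":-0.002,"z":0.03,"wx":0,"wy":0,"wz":0},{"x":0,"y":-0.002,"z":0.06,"wx":0,"wy":0,"wz":0.3},{"x":0,"y":-0.002,"z":0.09,"wx":0,"wy":0,"wz":0.3},{"x":0,"y":-0.002,"z":0.12,"wx":0,"wy":0,"wz":0.3},{"x":0,"y":-0.002,"z":0.14,"wx":0,"wy":0,"wz":0.3},{"x":0,"y":-0.002,"z":0.16,"wx":0,"wy":0,"wz":0.3},{"x":0,"y":-0.002,"z":0.175,"wx":0,"wy":0,"wz":0.3},{"x":0,"y":-0.002,"z":0.182,"wx":0,"wy":0,"wz":0.3},{"x":0,"y":-0.002,"z":0.185,"wx":0,"wy":0,"wz":0.3},{"x":0,"y":-0.002,"z":0.185,"wx":0,"wy":0,"wz":0.3}]'
python3 - <<'E'
from h import *
from bench import ctrl
s=ctrl.get_state()
X,Y,n=axes(np.radians(6.5));bay=np.array([.617,.011,.0925])
print(rel(s,bay+n*.004,rot(-n,Y)),s["ft_force"])
E
```

```text
time: 3.0
position: [0.6148, 0.0094, 0.097]
tool_rot: [-0.144, 2.703, 0.033]
ft_force: [-0.1, -0.0, 0.6]
grip_width: 0.999
grip_force: 0.0
(array([-0.2,  1.3,  1.1]), array([-0.14, -0.06, -0.38])) [-0.08185528 -0.02255057  0.61779035]
```

```bash
python3 -m handwheel '[{"x":0,"y":0,"z":0,"wx":0,"wy":0,"wz":0},{"x":0,"y":0,"z":0,"wx":0,"wy":0,"wz":0},{"x":0,"y":0,"z":0,"wx":0,"wy":0,"wz":0},{"x":0,"y":0,"z":0,"wx":0,"wy":0,"wz":0},{"x":0,"y":0,"z":0,"wx":0,"wy":0,"wz":0},{"x":0,"y":0,"z":0,"wx":0,"wy":0,"wz":0},{"x":0,"y":0,"z":0,"wx":0,"wy":0,"wz":0}]' 0.03 25
python3 - <<'E'
from h import *
from bench import ctrl
s=ctrl.get_state()
X,Y,n=axes(np.radians(6.5));bay=np.array([.617,.011,.0925])
print(rel(s,bay+n*.004,rot(-n,Y)),s["ft_force"],s["grip_width"]*87)
E
```

```text
time: 3.58
position: [0.6152, 0.0095, 0.0983]
tool_rot: [-0.143, 2.701, 0.033]
ft_force: [-4.3, 3.0, 6.6]
grip_width: 0.625
grip_force: 24.7
(array([0.7, 1.3, 2.1]), array([-0.13,  0.04, -0.41])) [-4.28126019  2.96080514  6.63194191] 54.344748837481454
```

Opening 54.3 mm means both tabs are fully in. Lifting along the normal.

```bash
python3 -m handwheel '[{"x":0,"y":0,"z":-0.006,"wx":0,"wy":0,"wz":0},{"x":0,"y":0,"z":-0.015,"wx":0,"wy":0,"wz":0},{"x":0,"y":0,"z":-0.027,"wx":0,"wy":0,"wz":0},{"x":0,"y":0,"z":-0.042,"wx":0,"wy":0,"wz":0},{"x":0,"y":0,"z":-0.06,"wx":0,"wy":0,"wz":0},{"x":0,"y":0,"z":-0.08,"wx":0,"wy":0,"wz":0},{"x":0,"y":0,"z":-0.1,"wx":0,"wy":0,"wz":0},{"x":0,"y":0,"z":-0.12,"wx":0,"wy":0,"wz":0},{"x":0,"y":0,"z":-0.12,"wx":0,"wy":0,"wz":0}]'
python3 - <<'E'
from h import *
from bench import ctrl
s=ctrl.get_state();d=ctrl.get_image("scene");t=ctrl.get_image("top")
cv2.imwrite("pics/l1.png",np.hstack([cv2.resize(d["image"][130:400,150:450,::-1],(400,360)),cv2.resize(t["image"][130:400,215:515,::-1],(400,360))]))
X,Y,n=axes(np.radians(6.5))
# tray target: check tray axis by both views later
c=np.array([.4277,.3487,0]);yt=np.arctan2(.044,.198)
for e in(0,np.pi):
    h=np.array([np.cos(yt+e),np.sin(yt+e),0]);y=np.array([-h[1],h[0],0])
    print(s["joint_positions"].round(2),rel(s,c+[0,0,.12],rot([0,0,-1],y)))
E
```

```text
time: 4.33
position: [0.5655, 0.0022, 0.2115]
tool_rot: [-0.14, 2.695, 0.031]
ft_force: [0.9, 0.1, -1.1]
grip_width: 0.627
grip_force: 25.1
[-0.03 -0.17  0.    2.07 -0.04  0.8   1.67] (array([130.6, 359. ,  39.1]), array([-1.48, 25.37, -6.48]))
[-0.03 -0.17  0.    2.07 -0.04  0.8   1.67] (array([130.6, 359. ,  39.1]), array([ 38.16,   2.23, 169.31]))
```

View pics/l1.png

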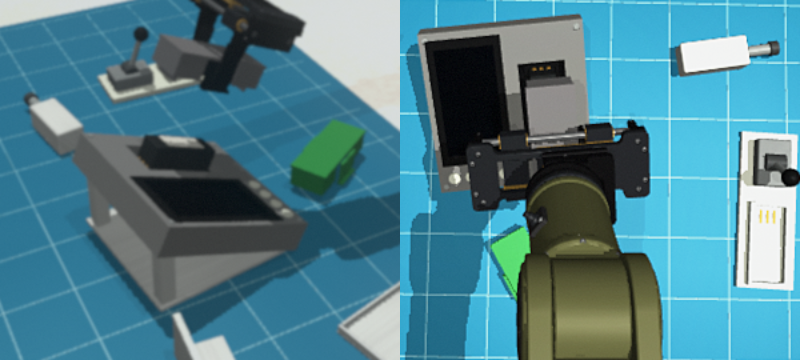

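The scene shows the cover in the jaws and the pack left in the bay (around 175,155 in the left half). Carrying the cover to the tray.

```bash
python3 -m handwheel '[{"x":0.008,"y":0.03,"z":-0.003,"wx":0,"wy":0,"wz":0},{"x":0.018,"y":0.065,"z":-0.006,"wx":-0.2,"wy":4,"wz":-1},{"x":0.028,"y":0.1,"z":-0.009,"wx":-0.4,"wy":8,"wz":-2},{"x":0.038,"y":0.138,"z":-0.013,"wx":-0.6,"wy":12,"wz":-3},{"x":0.048,"y":0.176,"z":-0.016,"wx":-0.8,"wy":16,"wz":-4},{"x":0.058,"y":0.214,"z":-0.019,"wx":-1,"wy":20,"wz":-5},{"x":0.068,"y":0.252,"z":-0.023,"wx":-1.5,"wy":25.4,"wz":-6.5},{"x":0.078,"y":0.29,"z":-0.026,"wx":-1.5,"wy":25.4,"wz":-6.5},{"x":0.088,"y":0.326,"z":-0.03,"wx":-1.5,"wy":25.4,"wz":-6.5},{"x":0.097,"y":0.359,"z":-0.033,"wx":-1.5,"wy":25.4,"wz":-6.5}]'
python3 -m handwheel '[{"x":0,"y":0,"z":0,"wx":0,"wy":0,"wz":0},{"x":0,"y":0,"z":0,"wx":0,"wy":0,"wz":0},{"x":0,"y":0,"z":0,"wx":0,"wy":0,"wz":0}]'
python3 - <<'E'
from h import *
from bench import ctrl
s=ctrl.get_state()
c=np.array([.4277,.3487,0]);yt=np.arctan2(.044,.198)
h=np.array([np.cos(yt),np.sin(yt),0]);y=np.array([-h[1],h[0],0])
print(s["joint_positions"].round(2),rel(s,c+[0,0,.024],rot([0,0,-1],y)))
# tray from scene view: corners by bright mask
d=np.load("scene.npz")
for P in (c+h*a*.1+y*b*.075+[0,0,.014] for a in(-1,1) for b in(-1,1)):print(proj(d,P).round(1))
E
```

```text
time: 5.27
position: [0.4242, 0.3516, 0.193]
tool_rot: [0.345, -3.111, -0.001]
ft_force: [0.2, 0.4, -0.6]
grip_width: 0.625
grip_force: 25.1
time: 5.52
position: [0.4257, 0.3486, 0.1937]
tool_rot: [0.345, -3.113, 0.001]
ft_force: [1.9, -1.0, -0.8]
grip_width: 0.626
grip_force: 25.1
[-0.37  0.15 -0.39  1.72  0.06  1.28  1.01] (array([ -3.6,  -0.4, 169.6]), array([ 0.02, -0.55,  0.1 ]))
[480.8 317.8]
[557.3 368.1]
[402.1 373.7]
[479.6 436.5]
```

```bash
python3 -m handwheel '[{"x":-0.002,"y":0,"z":0.03,"wx":0,"wy":-0.5,"wz":0},{"x":-0.002,"y":0,"z":0.06,"wx":0,"wy":-0.5,"wz":0},{"x":-0.002,"y":0,"z":0.09,"wx":0,"wy":-0.5,"wz":0},{"x":-0.002,"y":0,"z":0.115,"wx":0,"wy":-0.5,"wz":0},{"x":-0.002,"y":0,"z":0.135,"wx":0,"wy":-0.5,"wz":0},{"x":-0.002,"y":0,"z":0.15,"wx":0,"wy":-0.5,"wz":0},{"x":-0.002,"y":0,"z":0.158,"wx":0,"wy":-0.5,"wz":0},{"x":-0.002,"y":0,"z":0.163,"wx":0,"wy":-0.5,"wz":0},{"x":-0.002,"y":0,"z":0.166,"wx":0,"wy":-0.5,"wz":0},{"x":-0.002,"y":0,"z":0.166,"wx":0,"wy":-0.5,"wz":0}]'
python3 -m handwheel '[{"x":0,"y":0,"z":0.001,"wx":0,"wy":0,"wz":0},{"x":0,"y":0,"z":0.002,"wx":0,"wy":0,"wz":0},{"x":0,"y":0,"z":0.003,"wx":0,"wy":0,"wz":0},{"x":0,"y":0,"z":0.003,"wx":0,"wy":0,"wz":0}]'
```

```text
time: 6.35
position: [0.4268, 0.3496, 0.0292]
tool_rot: [-0.344, 3.122, 0.003]
ft_force: [-0.5, 0.4, -2.1]
grip_width: 0.626
grip_force: 25.1
time: 6.68
position: [0.4264, 0.3503, 0.0265]
tool_rot: [-0.346, 3.121, 0.004]
ft_force: [-0.6, 0.6, -1.8]
grip_width: 0.62
grip_force: 25.1
```

```bash
for i in 1; do python3 -m handwheel '[{"x":0,"y":0,"z":0.001,"wx":0,"wy":0,"wz":0},{"x":0,"y":0,"z":0.002,"wx":0,"wy":0,"wz":0},{"x":0,"y":0,"z":0.003,"wx":0,"wy":0,"wz":0},{"x":0,"y":0,"z":0.003,"wx":0,"wy":0,"wz":0}]'; done; python3 -m handwheel '[{"x":0,"y":0,"z":0.001,"wx":0,"wy":0,"wz":0},{"x":0,"y":0,"z":0.001,"wx":0,"wy":0,"wz":0}]';python3 -m handwheel '[{"x":0,"y":0,"z":0.001,"wx":0,"wy":0,"wz":0},{"x":0,"y":0,"z":0.001,"wx":0,"wy":0,"wz":0}]'
```

```text
time: 7.02
position: [0.426, 0.35, 0.0229]
tool_rot: [-0.346, 3.122, 0.003]
ft_force: [-0.4, -1.3, -0.7]
grip_width: 0.626
grip_force: 25.1
time: 7.18
position: [0.4261, 0.35, 0.022]
tool_rot: [-0.346, 3.122, 0.003]
ft_force: [0.2, 0.9, -1.2]
grip_width: 0.625
grip_force: 25.1
time: 7.35
position: [0.4261, 0.35, 0.021]
tool_rot: [-0.346, 3.122, 0.003]
ft_force: [0.8, 0.6, -0.5]
grip_width: 0.627
grip_force: 25.1
```

```bash
for i in 1; do python3 -m handwheel '[{"x":0,"y":0,"z":0.001,"wx":0,"wy":0,"wz":0},{"x":0,"y":0,"z":0.001,"wx":0,"wy":0,"wz":0}]'; done; python3 -m handwheel '[{"x":0,"y":0,"z":0.001,"wx":0,"wy":0,"wz":0},{"x":0,"y":0,"z":0.001,"wx":0,"wy":0,"wz":0}]';python3 -m handwheel '[{"x":0,"y":0,"z":0.001,"wx":0,"wy":0,"wz":0},{"x":0,"y":0,"z":0.001,"wx":0,"wy":0,"wz":0}]'
```

```text
time: 7.52
position: [0.4263, 0.3502, 0.0203]
tool_rot: [-0.346, 3.121, 0.003]
ft_force: [0.7, -0.2, 0.1]
grip_width: 0.63
grip_force: 24.9
time: 7.68
position: [0.4264, 0.3504, 0.0201]
tool_rot: [-0.346, 3.121, 0.003]
ft_force: [-1.6, -1.0, 6.0]
grip_width: 0.623
grip_force: 24.6
time: 7.85
position: [0.4265, 0.3505, 0.02]
tool_rot: [-0.346, 3.121, 0.003]
ft_force: [-3.9, -2.7, 11.5]
grip_width: 0.624
grip_force: 24.4
```

Contact at TCP z = 0.020, as predicted. Opening and backing off.

```bash
python3 -m handwheel '[{"x":0,"y":0,"z":-0.0015,"wx":0,"wy":0,"wz":0},{"x":0,"y":0,"z":-0.0015,"wx":0,"wy":0,"wz":0}]'
python3 -m handwheel '[{"x":0,"y":0,"z":0,"wx":0,"wy":0,"wz":0},{"x":0,"y":0,"z":0,"wx":0,"wy":0,"wz":0},{"x":0,"y":0,"z":0,"wx":0,"wy":0,"wz":0},{"x":0,"y":0,"z":0,"wx":0,"wy":0,"wz":0},{"x":0,"y":0,"z":0,"wx":0,"wy":0,"wz":0},{"x":0,"y":0,"z":0,"wx":0,"wy":0,"wz":0}]' 0.087 
python3 -m handwheel '[{"x":0,"y":0,"z":-0.01,"wx":0,"wy":0,"wz":0},{"x":0,"y":0,"z":-0.03,"wx":0,"wy":0,"wz":0},{"x":0,"y":0,"z":-0.06,"wx":0,"wy":0,"wz":0},{"x":0,"y":0,"z":-0.1,"wx":0,"wy":0,"wz":0},{"x":0,"y":0,"z":-0.14,"wx":0,"wy":0,"wz":0},{"x":0,"y":0,"z":-0.17,"wx":0,"wy":0,"wz":0},{"x":0,"y":0,"z":-0.18,"wx":0,"wy":0,"wz":0},{"x":0,"y":0,"z":-0.18,"wx":0,"wy":0,"wz":0}]'
python3 - <<'E'
from h import *
from bench import ctrl
s=ctrl.get_state();d=ctrl.get_image("wrist")
cv2.imwrite("pics/p1.png",d["image"][:330,:,::-1])
c=np.array([.4277,.3487,0])
for z in(.014,.048):print(z,[wproj(s,d,c+[0,0,z]+np.array(R.from_euler('z',12.5,degrees=True).apply([a*.07,b*.028,0]))).round(0).tolist() for a in(-1,1) for b in(-1,1)])
X,Y,n=axes(np.radians(6.5));bay=np.array([.617,.011,.0925])
print(s["joint_positions"].round(2),rel(s,bay+n*.12,rot(-n,Y)))
E
```

```text
time: 8.02
position: [0.4265, 0.3504, 0.0201]
tool_rot: [-0.346, 3.121, 0.004]
ft_force: [-0.2, 0.6, 5.6]
grip_width: 0.626
grip_force: 24.6
time: 8.52
position: [0.4261, 0.3494, 0.0192]
tool_rot: [-0.345, 3.122, 0.002]
ft_force: [0.3, 0.2, 0.6]
grip_width: 0.965
grip_force: 0.0
time: 9.18
position: [0.4277, 0.351, 0.2038]
tool_rot: [-0.345, 3.115, 0.008]
ft_force: [0.4, 0.0, -0.0]
grip_width: 0.998
grip_force: 0.0
0.014 [[285.0, 134.0], [344.0, 134.0], [287.0, 272.0], [341.0, 272.0]]
0.048 [[281.0, 136.0], [347.0, 136.0], [285.0, 286.0], [344.0, 286.0]]
[-0.37  0.14 -0.4   1.72  0.06  1.29  1.01] (array([ -59.9, -367.8,    1.4]), array([  1.61, -24.55,   5.98]))
```

View pics/p1.png

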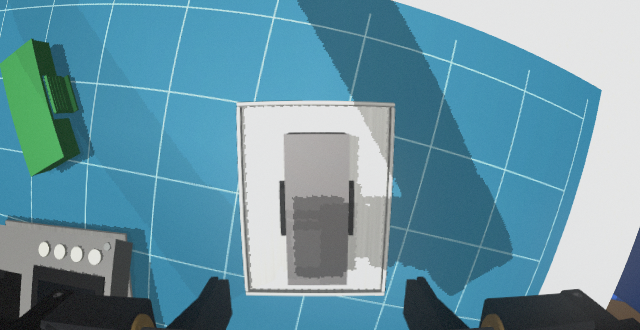

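The wrist view shows the cover flat and outer face up in the tray (about 285-355, 133-285), let go. Back to the bay.

```bash
python3 -m handwheel '[{"x":-0.004,"y":-0.035,"z":0,"wx":0,"wy":0,"wz":0},{"x":-0.01,"y":-0.073,"z":0,"wx":0.2,"wy":-3,"wz":1},{"x":-0.018,"y":-0.11,"z":0,"wx":0.4,"wy":-7,"wz":2},{"x":-0.025,"y":-0.148,"z":0,"wx":0.6,"wy":-11,"wz":3},{"x":-0.03,"y":-0.186,"z":0,"wx":0.9,"wy":-15,"wz":4},{"x":-0.036,"y":-0.224,"z":0,"wx":1.2,"wy":-19,"wz":5},{"x":-0.042,"y":-0.262,"z":0,"wx":1.6,"wy":-24.5,"wz":6},{"x":-0.048,"y":-0.3,"z":0,"wx":1.6,"wy":-24.5,"wz":6},{"x":-0.055,"y":-0.336,"z":0.001,"wx":1.6,"wy":-24.5,"wz":6},{"x":-0.06,"y":-0.368,"z":0.001,"wx":1.6,"wy":-24.5,"wz":6}]'
python3 -m handwheel '[{"x":0,"y":0,"z":0,"wx":0,"wy":0,"wz":0},{"x":0,"y":0,"z":0,"wx":0,"wy":0,"wz":0},{"x":0,"y":0,"z":0,"wx":0,"wy":0,"wz":0}]'
python3 - <<'E'
from h import *
from bench import ctrl
s=ctrl.get_state();d=ctrl.get_image("wrist")
X,Y,n=axes(np.radians(6.5));bay=np.array([.617,.011,.0925])
print(s["joint_positions"].round(2),rel(s,bay+n*.003,rot(-n,Y)))
im=d["image"][:,:,::-1].copy()
cv2.imwrite("pics/p2.png",cv2.resize(im[80:330,180:460],None,fx=2,fy=2))
print([((wproj(s,d,bay+n*.026+X*a+Y*b)-[180,80])*2).round(0).tolist() for a in(-.05,.05) for b in(-.018,.018)])
E
```

```text
time: 10.07
position: [0.5634, 0.001, 0.1948]
tool_rot: [-0.153, 2.713, 0.029]
ft_force: [0.1, 0.5, 0.2]
grip_width: 1.005
grip_force: 0.0
time: 10.32
position: [0.5638, 0.0043, 0.1956]
tool_rot: [-0.155, 2.713, 0.03]
ft_force: [0.6, 0.5, -0.4]
grip_width: 1.002
grip_force: 0.0
[-0.06 -0.15  0.02  2.08 -0.04  0.79  1.67] (array([ -6.3,   0.9, 113. ]), array([-0.12, -0.65,  0.05]))
[[227.0, 198.0], [331.0, 199.0], [231.0, 457.0], [324.0, 457.0]]
```

View pics/p2.png

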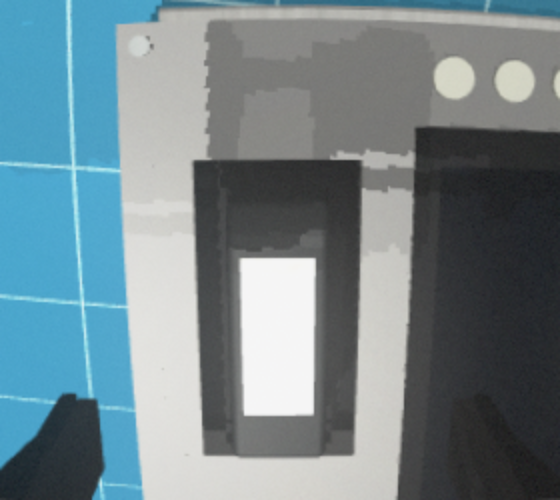

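The pack sits centred in the bay (label centre about 278,337 in the crop, where it was predicted). Descending on it.

```bash
python3 -m handwheel '[{"x":-0.003,"y":0.001,"z":0.02,"wx":0,"wy":-0.6,"wz":0},{"x":-0.006,"y":0.001,"z":0.045,"wx":0,"wy":-0.6,"wz":0},{"x":-0.006,"y":0.001,"z":0.07,"wx":0,"wy":-0.6,"wz":0},{"x":-0.006,"y":0.001,"z":0.09,"wx":0,"wy":-0.6,"wz":0},{"x":-0.006,"y":0.001,"z":0.103,"wx":0,"wy":-0.6,"wz":0},{"x":-0.006,"y":0.001,"z":0.11,"wx":0,"wy":-0.6,"wz":0},{"x":-0.006,"y":0.001,"z":0.112,"wx":0,"wy":-0.6,"wz":0},{"x":-0.006,"y":0.001,"z":0.112,"wx":0,"wy":-0.6,"wz":0},{"x":-0.006,"y":0.001,"z":0.112,"wx":0,"wy":-0.6,"wz":0}]' 0.065
python3 - <<'E'
from h import *
from bench import ctrl
s=ctrl.get_state()
X,Y,n=axes(np.radians(6.5));bay=np.array([.617,.011,.0925])
print(rel(s,bay+n*.003,rot(-n,Y)),s["ft_force"])
E
```

```text
time: 11.12
position: [0.617, 0.0109, 0.0994]
tool_rot: [-0.155, 2.697, 0.031]
ft_force: [0.6, -0.4, 0.8]
grip_width: 0.746
grip_force: 0.0
(array([3. , 0.1, 3.3]), array([-0.14,  0.24,  0.1 ])) [ 0.60107249 -0.42861859  0.76344435]
```

```bash
python3 -m handwheel '[{"x":0.002,"y":0,"z":0.001,"wx":0,"wy":0,"wz":0},{"x":0.003,"y":0,"z":0.003,"wx":0,"wy":0,"wz":0},{"x":0.003,"y":0,"z":0.003,"wx":0,"wy":0,"wz":0}]'
python3 -m handwheel '[{"x":0,"y":0,"z":0,"wx":0,"wy":0,"wz":0},{"x":0,"y":0,"z":0,"wx":0,"wy":0,"wz":0},{"x":0,"y":0,"z":0,"wx":0,"wy":0,"wz":0},{"x":0,"y":0,"z":0,"wx":0,"wy":0,"wz":0},{"x":0,"y":0,"z":0,"wx":0,"wy":0,"wz":0},{"x":0,"y":0,"z":0,"wx":0,"wy":0,"wz":0},{"x":0,"y":0,"z":0,"wx":0,"wy":0,"wz":0}]' 0.02 35
python3 - <<'E'
from h import *
from bench import ctrl
s=ctrl.get_state()
X,Y,n=axes(np.radians(6.5));bay=np.array([.617,.011,.0925])
print(rel(s,bay+n*.003,rot(-n,Y)),s["ft_force"],s["grip_width"]*87)
E
```

```text
time: 11.37
position: [0.6152, 0.0101, 0.0949]
tool_rot: [-0.154, 2.698, 0.03]
ft_force: [-1.0, -1.3, -0.6]
grip_width: 0.749
grip_force: 0.0
time: 11.95
position: [0.6156, 0.0105, 0.0948]
tool_rot: [-0.154, 2.698, 0.031]
ft_force: [-0.3, 0.8, -0.1]
grip_width: 0.413
grip_force: 35.0
(array([-0.4,  0.3, -0.3]), array([-0.14,  0.2 ,  0.07])) [-0.28311093  0.79325751 -0.08648854] 35.90140155463201
```

Gripped at 35.9 mm. Lifting along the normal.

```bash
python3 -m handwheel '[{"x":0,"y":0,"z":-0.006,"wx":0,"wy":0,"wz":0},{"x":0,"y":0,"z":-0.015,"wx":0,"wy":0,"wz":0},{"x":0,"y":0,"z":-0.027,"wx":0,"wy":0,"wz":0},{"x":0,"y":0,"z":-0.045,"wx":0,"wy":0,"wz":0},{"x":0,"y":0,"z":-0.065,"wx":0,"wy":0,"wz":0},{"x":0,"y":0,"z":-0.085,"wx":0,"wy":0,"wz":0},{"x":0,"y":0,"z":-0.105,"wx":0,"wy":0,"wz":0},{"x":0,"y":0,"z":-0.12,"wx":0,"wy":0,"wz":0},{"x":0,"y":0,"z":-0.12,"wx":0,"wy":0,"wz":0}]'
python3 - <<'E'
from h import *
from bench import ctrl
s=ctrl.get_state()
yt=np.radians(-2);h=np.array([np.cos(yt),np.sin(yt),0]);y=np.array([-h[1],h[0],0])
c=np.array([.4283,-.3229,0])
print(s["grip_width"]*87,s["ft_force"],rel(s,c+h*.1+[0,0,.23],rot([0,0,-1],y)))
E
```

```text
time: 12.7
position: [0.5645, 0.0042, 0.2069]
tool_rot: [-0.153, 2.694, 0.03]
ft_force: [1.5, -0.9, -2.0]
grip_width: 0.414
grip_force: 35.0
35.99872700554676 [ 1.45654094 -0.86705619 -2.04348484] (array([  56.6, -324.5,  -51.3]), array([ 1.69, 25.39,  8.35]))
```

```bash
python3 -m handwheel '[{"x":0.002,"y":-0.015,"z":-0.015,"wx":0,"wy":0,"wz":0},{"x":0.008,"y":-0.045,"z":-0.025,"wx":0.2,"wy":3,"wz":1},{"x":0.015,"y":-0.08,"z":-0.034,"wx":0.5,"wy":7,"wz":2.2},{"x":0.022,"y":-0.115,"z":-0.042,"wx":0.7,"wy":11,"wz":3.5},{"x":0.029,"y":-0.15,"z":-0.05,"wx":1,"wy":15,"wz":5},{"x":0.036,"y":-0.186,"z":-0.051,"wx":1.3,"wy":20,"wz":6.5},{"x":0.042,"y":-0.222,"z":-0.051,"wx":1.7,"wy":25.4,"wz":8.3},{"x":0.048,"y":-0.258,"z":-0.051,"wx":1.7,"wy":25.4,"wz":8.3},{"x":0.053,"y":-0.293,"z":-0.051,"wx":1.7,"wy":25.4,"wz":8.3},{"x":0.057,"y":-0.325,"z":-0.051,"wx":1.7,"wy":25.4,"wz":8.3}]'
python3 -m handwheel '[{"x":0,"y":0,"z":0,"wx":0,"wy":0,"wz":0},{"x":0,"y":0,"z":0,"wx":0,"wy":0,"wz":0},{"x":0,"y":0,"z":0,"wx":0,"wy":0,"wz":0},{"x":0,"y":0,"z":0,"wx":0,"wy":0,"wz":0}]'
python3 - <<'E'
from h import *
from bench import ctrl
import pickle
s=ctrl.get_state();d=ctrl.get_image("wrist");pickle.dump((s,d),open("w4.pkl","wb"))
yt=np.radians(-2);h=np.array([np.cos(yt),np.sin(yt),0]);y=np.array([-h[1],h[0],0])
c=np.array([.4283,-.3229,.01])
print(s["joint_positions"].round(2),rel(s,c+h*.1+[0,0,.22],rot([0,0,-1],y)))
print([((wproj(s,d,c+h*a+y*b))).round(1).tolist() for a in(-.056,.056) for b in(-.024,.024)])
cv2.imwrite("pics/w4.png",cv2.resize(d["image"][0:330,160:500,::-1],None,fx=1.8,fy=1.8))
E
```

```text
time: 13.53
position: [0.5277, -0.3287, 0.2241]
tool_rot: [-0.053, -3.134, 0.001]
ft_force: [-0.3, -0.3, -3.0]
grip_width: 0.412
grip_force: 35.0
time: 13.87
position: [0.529, -0.3245, 0.2255]
tool_rot: [-0.049, -3.136, -0.001]
ft_force: [0.9, -0.7, -3.4]
grip_width: 0.41
grip_force: 35.0
[ 0.23  0.26  0.34  1.53 -0.09  1.36  2.11] (array([ 0.7, -1.9, -4.5]), array([ 0.05, -0.27,  0.21]))
[[292.4, 51.3], [340.5, 51.5], [292.4, 160.1], [339.5, 160.2]]
```

View pics/w4.png

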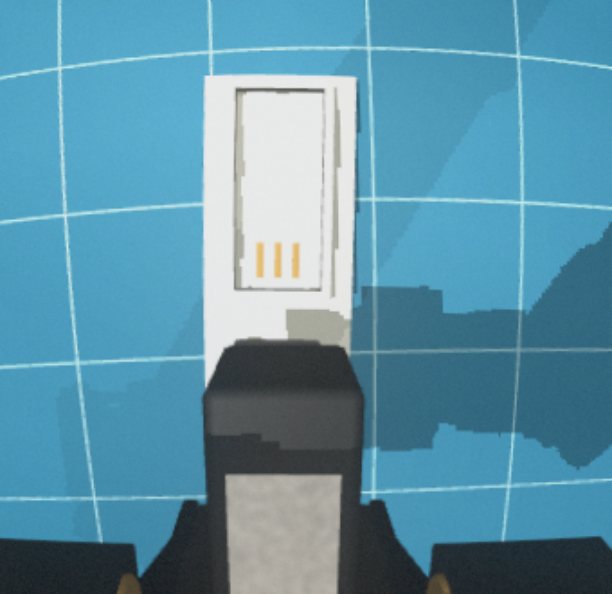

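The wrist view shows the pocket's inner rim (crop corners about (235,88), (325,90), (322,290), (235,290)) and the pack held level below it.

```bash
python3 - <<'E'
from h import *
import pickle
s,d=pickle.load(open("w4.pkl","rb"))
def at(p,z):
    c,v=wray(s,d,p);return c+v*(z-c[2])/v[2]
g=cv2.cvtColor(d["image"],cv2.COLOR_RGB2GRAY)
for r in(70,100,150):print(r,g[r-1:r+2,268:362].mean(0).round().astype(int).tolist())
k=[(235,88),(325,90),(322,290),(235,290)]
P=np.array([at((160+a/1.8,b/1.8),.022) for a,b in k]);print(P.round(4),P.mean(0))
e=(P[2]+P[3]-P[0]-P[1])/2;print("len",np.linalg.norm(e),"wid",np.linalg.norm(P[0]-P[1]),np.linalg.norm(P[2]-P[3]),"yaw",np.degrees(np.arctan2(e[1],e[0])))
k=[(204,76),(357,77),(350,345),(204,345)]
Q=np.array([at((160+a/1.8,b/1.8),.01) for a,b in k]);print(Q.round(4))
E
```

```text
70 [154, 155, 155, 155, 169, 211, 233, 233, 233, 233, 233, 233, 232, 233, 233, 232, 233, 233, 232, 233, 234, 233, 185, 161, 188, 188, 195, 218, 233, 233, 233, 233, 233, 233, 233, 232, 233, 233, 233, 233, 232, 232, 233, 233, 233, 233, 233, 233, 233, 233, 232, 234, 233, 233, 233, 233, 233, 233, 233, 233, 233, 233, 233, 232, 233, 233, 232, 233, 233, 233, 232, 214, 200, 232, 233, 233, 231, 205, 169, 169, 168, 230, 233, 232, 232, 232, 232, 232, 231, 183, 104, 89, 119, 140]
100 [153, 152, 151, 152, 174, 217, 232, 231, 233, 232, 232, 232, 233, 233, 233, 232, 233, 233, 233, 232, 233, 222, 151, 169, 189, 191, 231, 232, 233, 232, 233, 233, 233, 232, 233, 233, 233, 233, 233, 232, 233, 233, 234, 233, 232, 233, 233, 233, 233, 233, 233, 233, 233, 232, 233, 233, 232, 233, 233, 233, 232, 233, 233, 233, 233, 232, 233, 233, 233, 233, 232, 167, 226, 232, 233, 233, 221, 191, 169, 202, 233, 232, 233, 232, 233, 232, 233, 232, 216, 137, 89, 125, 139, 139]
150 [146, 146, 148, 148, 170, 211, 232, 232, 232, 232, 232, 233, 232, 232, 232, 231, 233, 232, 232, 232, 231, 215, 133, 159, 169, 170, 214, 233, 232, 231, 233, 232, 232, 233, 215, 198, 192, 193, 215, 231, 233, 232, 232, 233, 211, 195, 191, 191, 217, 232, 232, 232, 233, 233, 208, 195, 189, 194, 220, 232, 232, 233, 232, 232, 232, 232, 232, 232, 232, 216, 197, 220, 232, 233, 232, 226, 180, 170, 221, 232, 231, 232, 232, 232, 232, 231, 231, 209, 127, 93, 125, 136, 138, 137]
[[ 0.3712 -0.3459  0.022 ]
 [ 0.3739 -0.2977  0.022 ]
 [ 0.4847 -0.3022  0.022 ]
 [ 0.4832 -0.3499  0.022 ]] [ 0.42824435 -0.32392189  0.022     ]
len 0.1114283545566856 wid 0.04830668755440225 0.047745972540524005 yaw -2.1990696386102875
[[ 0.3607 -0.3637  0.01  ]
 [ 0.3639 -0.2787  0.01  ]
 [ 0.5183 -0.2859  0.01  ]
 [ 0.5156 -0.3702  0.01  ]]
```

```bash
python3 - <<'E'
from h import *
from bench import ctrl
import pickle
s,d=pickle.load(open("w4.pkl","rb"))
r=R.from_rotvec(s["tool_rot"])
f=lambda x,y,z:((wproj(s,d,s["position"]+r.apply([x,y,z]))-[160,0])*1.8).round(0).tolist()
for x in(.044,.05,.056):print(x,"top",f(x,-.018,-.023),f(x,.018,-.023),"bot",f(x,-.018,.027),f(x,.018,.027))
s=ctrl.get_state();yt=np.radians(-2.2);h=np.array([np.cos(yt),np.sin(yt),0]);y=np.array([-h[1],h[0],0])
print(rel(s,np.array([.4282,-.3239,.087]),rot([0,0,-1],y)))
E
```

```text
0.044 top [205.0, 408.0] [369.0, 408.0] bot [224.0, 359.0] [348.0, 359.0]
0.05 top [204.0, 381.0] [370.0, 382.0] bot [223.0, 339.0] [348.0, 339.0]
0.056 top [203.0, 354.0] [371.0, 355.0] bot [223.0, 318.0] [349.0, 318.0]
(array([100.3,  -2.6, 139.3]), array([ 0.02, -0.25,  0.43]))
```

```bash
python3 -m handwheel '[{"x":0.035,"y":-0.002,"z":0,"wx":0,"wy":-0.2,"wz":0.4},{"x":0.07,"y":-0.002,"z":0,"wx":0,"wy":-0.2,"wz":0.4},{"x":0.095,"y":-0.002,"z":0.01,"wx":0,"wy":-0.2,"wz":0.4},{"x":0.102,"y":-0.002,"z":0.03,"wx":0,"wy":-0.2,"wz":0.4},{"x":0.102,"y":-0.002,"z":0.06,"wx":0,"wy":-0.2,"wz":0.4},{"x":0.102,"y":-0.002,"z":0.09,"wx":0,"wy":-0.2,"wz":0.4},{"x":0.102,"y":-0.002,"z":0.115,"wx":0,"wy":-0.2,"wz":0.4},{"x":0.102,"y":-0.002,"z":0.13,"wx":0,"wy":-0.2,"wz":0.4},{"x":0.102,"y":-0.002,"z":0.139,"wx":0,"wy":-0.2,"wz":0.4},{"x":0.102,"y":-0.002,"z":0.139,"wx":0,"wy":-0.2,"wz":0.4}]'
python3 -m handwheel '[{"x":0,"y":0,"z":0,"wx":0,"wy":0,"wz":0},{"x":0,"y":0,"z":0,"wx":0,"wy":0,"wz":0}]'
python3 - <<'E'
from h import *
from bench import ctrl
s=ctrl.get_state();yt=np.radians(-2.2);h=np.array([np.cos(yt),np.sin(yt),0]);y=np.array([-h[1],h[0],0])
print(rel(s,np.array([.4282,-.3239,.037]),rot([0,0,-1],y)))
E
```

```text
time: 14.75
position: [0.4252, -0.3232, 0.0859]
tool_rot: [-0.061, -3.138, -0.002]
ft_force: [-0.5, 0.7, -3.1]
grip_width: 0.412
grip_force: 35.0
time: 14.92
position: [0.4271, -0.3254, 0.0891]
tool_rot: [0.062, 3.139, -0.003]
ft_force: [-0.2, 0.4, -2.4]
grip_width: 0.407
grip_force: 35.0
(array([-0.9,  1.6, 52.1]), array([-0.1 ,  0.1 , -0.08]))
```

```bash
python3 -m handwheel '[{"x":0,"y":0.002,"z":0.01,"wx":0,"wy":0,"wz":0},{"x":0,"y":0.002,"z":0.02,"wx":0,"wy":0,"wz":0},{"x":0,"y":0.002,"z":0.03,"wx":0,"wy":0,"wz":0},{"x":0,"y":0.002,"z":0.038,"wx":0,"wy":0,"wz":0},{"x":0,"y":0.002,"z":0.044,"wx":0,"wy":0,"wz":0},{"x":0,"y":0.002,"z":0.047,"wx":0,"wy":0,"wz":0},{"x":0,"y":0.002,"z":0.048,"wx":0,"wy":0,"wz":0},{"x":0,"y":0.002,"z":0.048,"wx":0,"wy":0,"wz":0}]'
python3 -m handwheel '[{"x":0,"y":0,"z":0.001,"wx":0,"wy":0,"wz":0},{"x":0,"y":0,"z":0.001,"wx":0,"wy":0,"wz":0}]'
python3 -m handwheel '[{"x":0,"y":0,"z":0.001,"wx":0,"wy":0,"wz":0},{"x":0,"y":0,"z":0.001,"wx":0,"wy":0,"wz":0}]'
python3 -m handwheel '[{"x":0,"y":0,"z":0.001,"wx":0,"wy":0,"wz":0},{"x":0,"y":0,"z":0.001,"wx":0,"wy":0,"wz":0}]'
```

```text
time: 15.58
position: [0.4258, -0.3232, 0.0393]
tool_rot: [-0.064, -3.14, 0.001]
ft_force: [-0.4, 0.2, -3.2]
grip_width: 0.411
grip_force: 35.0
time: 15.75
position: [0.4262, -0.3233, 0.0389]
tool_rot: [-0.064, -3.141, 0.002]
ft_force: [0.4, -1.2, -3.3]
grip_width: 0.411
grip_force: 35.0
time: 15.92
position: [0.4261, -0.3231, 0.0377]
tool_rot: [-0.064, -3.14, 0.001]
ft_force: [0.5, -0.3, -3.7]
grip_width: 0.412
grip_force: 35.0
time: 16.08
position: [0.4262, -0.3232, 0.037]
tool_rot: [-0.063, -3.141, 0.001]
ft_force: [-0.9, 1.1, -0.1]
grip_width: 0.414
grip_force: 35.0
```

```bash
python3 -m handwheel '[{"x":0,"y":0,"z":0.0005,"wx":0,"wy":0,"wz":0},{"x":0,"y":0,"z":0.0005,"wx":0,"wy":0,"wz":0}]'
python3 -m handwheel '[{"x":0,"y":0,"z":0,"wx":0,"wy":0,"wz":0},{"x":0,"y":0,"z":0,"wx":0,"wy":0,"wz":0},{"x":0,"y":0,"z":0,"wx":0,"wy":0,"wz":0},{"x":0,"y":0,"z":0,"wx":0,"wy":0,"wz":0},{"x":0,"y":0,"z":0,"wx":0,"wy":0,"wz":0}]' 0.065
python3 -m handwheel '[{"x":0,"y":0,"z":-0.01,"wx":0,"wy":0,"wz":0},{"x":0,"y":0,"z":-0.03,"wx":0,"wy":0,"wz":0},{"x":0,"y":0,"z":-0.06,"wx":0,"wy":0,"wz":0},{"x":0,"y":0,"z":-0.095,"wx":0,"wy":0,"wz":0},{"x":0,"y":0,"z":-0.13,"wx":0,"wy":0,"wz":0},{"x":0,"y":0,"z":-0.14,"wx":0,"wy":0,"wz":0},{"x":0,"y":0,"z":-0.14,"wx":0,"wy":0,"wz":0},{"x":0,"y":0,"z":-0.14,"wx":0,"wy":0,"wz":0}]'
python3 - <<'E'
from h import *
from bench import ctrl
s=ctrl.get_state();d=ctrl.get_image("scene");w=ctrl.get_image("wrist")
cv2.imwrite("pics/q1.png",np.hstack([cv2.resize(d["image"][100:250,180:380,::-1],(400,300)),cv2.resize(w["image"][:330,100:540,::-1],(400,300))]))
yt=np.radians(-2.2);h=np.array([np.cos(yt),np.sin(yt),0]);c=np.array([.4282,-.3239,.01])
for th in(-.5,-.4,-.3):
    B=c+h*(.12+.07*np.sin(th))+[0,0,.022+.07*np.cos(th)];print(th,B,proj(d,B),proj(np.load("scene.npz"),B),"top",proj(np.load("top.npz"),B))
E
```

```text
time: 16.25
position: [0.4261, -0.3232, 0.0369]
tool_rot: [-0.064, -3.141, 0.001]
ft_force: [-3.7, 1.9, 4.8]
grip_width: 0.409
grip_force: 35.0
time: 16.67
position: [0.4261, -0.3232, 0.036]
tool_rot: [-0.063, -3.14, 0.001]
ft_force: [0.3, -0.0, -0.1]
grip_width: 0.688
grip_force: 0.0
time: 17.33
position: [0.4262, -0.3231, 0.1765]
tool_rot: [0.064, 3.141, -0.002]
ft_force: [0.8, -0.5, -1.2]
grip_width: 0.746
grip_force: 0.0
-0.5 [ 0.5145765  -0.32721825  0.09343078] [259.3607337  156.56124237] [259.3607337  156.56124237] top [506.83121723 268.29330568]
-0.4 [ 0.52087236 -0.32746011  0.09647427] [256.67959527 155.89106027] [256.67959527 155.89106027] top [507.5445558  264.82008724]
-0.3 [ 0.52744038 -0.32771243  0.09887355] [253.88252509 155.49632054] [253.88252509 155.49632054] top [508.13015263 261.1912567 ]
```

View pics/q1.png

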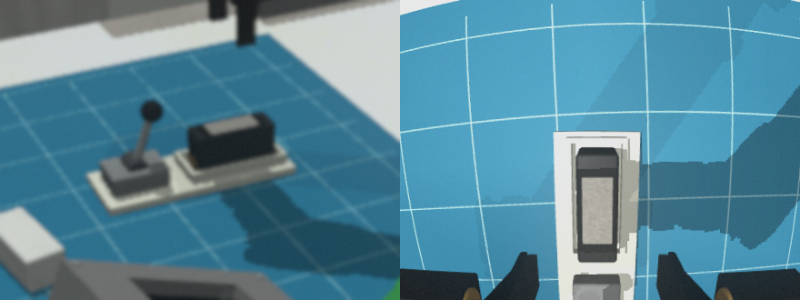

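The pack is seated, label up, in the pocket. The ball in the scene view is at about (255,155), so the lever is at about 0.15 rad and the ball near (0.524,-0.328,0.098). Next I'll shut the fingers and push from the pocket side.

```bash
python3 -m handwheel '[{"x":-0.03,"y":0,"z":0,"wx":0,"wy":0,"wz":0},{"x":-0.06,"y":0,"z":0,"wx":0,"wy":0,"wz":0},{"x":-0.062,"y":0,"z":0,"wx":0,"wy":0,"wz":0},{"x":-0.062,"y":0,"z":0,"wx":0,"wy":0,"wz":0},{"x":-0.062,"y":0,"z":0,"wx":0,"wy":0,"wz":0},{"x":-0.062,"y":0,"z":0,"wx":0,"wy":0,"wz":0},{"x":-0.062,"y":0,"z":0.03,"wx":0,"wy":0,"wz":0},{"x":-0.062,"y":0,"z":0.06,"wx":0,"wy":0,"wz":0},{"x":-0.062,"y":0,"z":0.085,"wx":0,"wy":0,"wz":0},{"x":-0.062,"y":0,"z":0.095,"wx":0,"wy":0,"wz":0}]' 0 10
python3 -m handwheel '[{"x":0,"y":0,"z":0,"wx":0,"wy":0,"wz":0},{"x":0,"y":0,"z":0,"wx":0,"wy":0,"wz":0}]'
```

```text
time: 18.27
position: [0.4845, -0.3245, 0.0774]
tool_rot: [-0.066, -3.135, -0.003]
ft_force: [-1.1, 1.2, -0.6]
grip_width: 0.074
grip_force: 0.0
time: 18.43
position: [0.4875, -0.326, 0.0815]
tool_rot: [-0.065, -3.14, 0.001]
ft_force: [-0.0, -0.5, 0.8]
grip_width: 0.017
grip_force: 0.0
```

```bash
python3 -m handwheel '[{"x":-0.008,"y":0,"z":0,"wx":0,"wy":0,"wz":0},{"x":-0.016,"y":0,"z":0,"wx":0,"wy":0,"wz":0},{"x":-0.024,"y":0,"z":0,"wx":0,"wy":0,"wz":0},{"x":-0.032,"y":0,"z":0,"wx":0,"wy":0,"wz":0},{"x":-0.04,"y":0,"z":0,"wx":0,"wy":0,"wz":0},{"x":-0.048,"y":0,"z":0,"wx":0,"wy":0,"wz":0},{"x":-0.056,"y":0,"z":0,"wx":0,"wy":0,"wz":0},{"x":-0.063,"y":0,"z":0,"wx":0,"wy":0,"wz":0},{"x":-0.067,"y":0,"z":0,"wx":0,"wy":0,"wz":0},{"x":-0.067,"y":0,"z":0,"wx":0,"wy":0,"wz":0}]'
python3 -m handwheel '[{"x":-0.003,"y":0,"z":0,"wx":0,"wy":0,"wz":0},{"x":-0.003,"y":0,"z":0,"wx":0,"wy":0,"wz":0}]'
python3 -m handwheel '[{"x":-0.003,"y":0,"z":0,"wx":0,"wy":0,"wz":0},{"x":-0.003,"y":0,"z":0,"wx":0,"wy":0,"wz":0}]'
```

```text
time: 19.27
position: [0.5559, -0.3277, 0.0804]
tool_rot: [-0.062, -3.14, 0.0]
ft_force: [-0.8, -0.7, 0.3]
grip_width: 0.007
grip_force: 0.0
time: 19.43
position: [0.558, -0.3282, 0.0807]
tool_rot: [-0.063, -3.14, 0.001]
ft_force: [-1.3, -0.3, -0.4]
grip_width: 0.006
grip_force: 0.2
time: 19.6
position: [0.5597, -0.3286, 0.0806]
tool_rot: [-0.064, -3.138, 0.0]
ft_force: [-3.7, -0.2, 0.6]
grip_width: 0.004
grip_force: 1.6
```

```bash
python3 -m handwheel '[{"x":-0.002,"y":0,"z":0,"wx":0,"wy":0,"wz":0},{"x":-0.002,"y":0,"z":0,"wx":0,"wy":0,"wz":0}]'
python3 -m handwheel '[{"x":0.02,"y":0,"z":0,"wx":0,"wy":0,"wz":0},{"x":0.03,"y":0,"z":-0.01,"wx":0,"wy":0,"wz":0},{"x":0.03,"y":0,"z":-0.04,"wx":0,"wy":0,"wz":0},{"x":0.03,"y":0,"z":-0.08,"wx":0,"wy":0,"wz":0},{"x":0.03,"y":0,"z":-0.12,"wx":0,"wy":0,"wz":0},{"x":0.03,"y":0,"z":-0.16,"wx":0,"wy":0,"wz":0},{"x":0.03,"y":0,"z":-0.16,"wx":0,"wy":0,"wz":0},{"x":0.03,"y":0,"z":-0.16,"wx":0,"wy":0,"wz":0}]'
python3 - <<'E'
from h import *
from bench import ctrl
d=ctrl.get_image("scene")
g=cv2.cvtColor(d["image"],cv2.COLOR_RGB2GRAY)[140:185,220:285]
_,_,st,ce=cv2.connectedComponentsWithStats((g<45).astype(np.uint8))
print([(a.tolist(),(c+[220,140]).round(1).tolist()) for a,c in zip(st,ce) if a[4]>8])
yt=np.radians(-2.2);h=np.array([np.cos(yt),np.sin(yt),0]);c=np.array([.4282,-.3239,.01])
for th in(.3,.4,.5):print(th+.5,proj(d,c+h*(.12+.07*np.sin(th))+[0,0,.022+.07*np.cos(th)]).round(1))
cv2.imwrite("pics/end.png",d["image"][:,:,::-1])
E
```

```text
time: 19.77
position: [0.56, -0.3286, 0.0805]
tool_rot: [-0.065, -3.135, -0.001]
ft_force: [-8.0, 1.5, 2.3]
grip_width: 0.003
grip_force: 3.6
time: 20.43
position: [0.5353, -0.3282, 0.245]
tool_rot: [0.063, 3.134, -0.006]
ft_force: [-0.1, -0.3, -1.6]
grip_width: 0.007
grip_force: 0.0
[([0, 0, 65, 45, 2679], [251.0, 161.1]), ([7, 18, 9, 9, 71], [231.1, 162.1]), ([55, 25, 10, 19, 152], [279.6, 174.2]), ([24, 39, 8, 6, 23], [247.7, 182.0])]
0.8 [236.4 159.1]
0.9 [233.6 160.6]
1.0 [231.  162.4]
```

View pics/end.png

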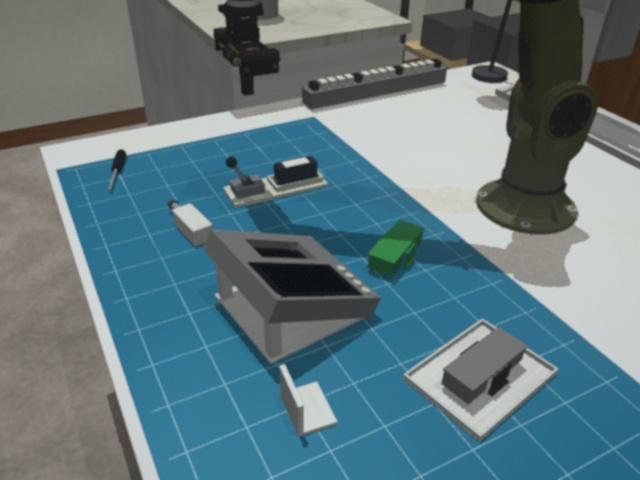

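The ball is at (231,162), which puts the lever at 1.0 rad. The pack is in the dock, the cover lies flat in the tray (485,365), and the arm is clear.

```bash
python3 -c "
from bench import ctrl
print(ctrl.close_job())"
```

```text
the job is handed in; nothing more can be done
None
```

The job is handed in at about 20 s of the 64 s allowed: the last pictures show the cover flat in the tray, the pack seated in the dock and the lever at about 1.0 rad, but no verdict came back.

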